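# Pack the specimen clamp and hold it shut

### The job

In the small bench clamp, fill the gap between the resin specimen block and the sprung sliding jaw with tabbed spacers from the tray, standing them flat in the channel one after another, until pushing the jaw squeezes the whole stack and the block against the end stop before the jaw runs out of travel. Finish while holding: keep pushing the jaw with a firm but moderate steady push (it springs back if let go), so that the block and spacers stay pinched. Use as many spacers as the gap needs, keep any left over standing upright, and do not knock the other things on the bench about.

Things in the scene. Friction and masses are not known exactly. Their poses are not given: they have to be found in the camera images.
- fixture: Bench clamp, screwed down: bed 78 x 236 x 12 mm, open-topped channel between steel rails 48 mm apart; rails upright to 8 mm above the floor, then flaring to 62 mm apart at 17 mm. Origin: bench level, on the channel's middle line; floor at z 12 mm. y runs along the channel from end stop (-y) to jaw (+y), x across, z up. Rails from y -108 to +68 mm, bed to +128 mm. The jaw closes towards -y.
- jaw (a joint): Travel of the sliding jaw in m: 0 = sprung fully open (start), grows as it is pushed towards the fixture's -y, hard stop at 0.032. Return spring: about 2.4 N when open, 6.2 N at full travel. It has no latch. With the spacers packed tight it stops short of 0.032; if it reaches about 0.032 without resistance beyond the spring, the gap needs another spacer.
- jaw_face (a point): Centre of the jaw's flat pressing face (44 wide x 36 mm high), 18.5 mm below the top of the jaw's block, about 30 mm above the bench; the face looks to the fixture's -y. At travel 0 it is at fixture y = +75 mm.
- jaw_back (a point): A point on the jaw's flat outer (+y) face, on the channel's middle line, 72 mm above the bench: the place to push, towards the fixture's -y. The outer face is 20 mm behind the pressing face; above 48 mm over the bench it is an upright steel tab 30 mm wide (x), 10 mm thick (y), top 97 mm over the bench. Behind it the bed is free.
- end_stop: Steel end stop block 46 x 24 x 46 mm with a black knob on top, fixed for good in the channel at a place that differs from job to job. Origin: at channel floor height, on the middle of the face that looks to +y (to the specimen).
- block: The specimen: loose amber resin block on a white base, 44 (x, across the channel) x 36 (y, along it) x 40 mm high, 0.12 kg, standing in the channel about 1 mm in front of the end stop. Origin: centre of its underside; the face to be pressed is 18 mm from it towards the fixture's +y. The gap between this face and the jaw's pressing face (jaw open) is 57 to 92 mm: two or three spacers; 32 mm or less must be left over for the jaw to close.
- tray: Low steel tray 100 x 260 mm, rim 12 mm high, floor 3 mm thick, fixed on the bench; the four spacers stand in it in a row along its y, with a small vial in the middle. Origin: centre of its underside.
- vial: Bystander: small glass vial with white cap, 20 mm diameter, 42 mm high, standing in the middle of the tray. Origin: centre of its underside.
- dish: Bystander: clear round dish, 84 mm diameter, 14 mm high, near the robot. Origin: centre of its underside.
- slide_box: Bystander: open white box 80 x 35 x 30 mm near the robot. Origin: centre of its underside.
- wash_bottle: Bystander: white wash bottle with yellow spout, 60 mm diameter, 200 mm high, beyond the work area. Origin: centre of its underside.
- beaker: Bystander: glass beaker, 66 mm diameter, 85 mm high, beyond the work area. Origin: centre of its underside.
- jar: Bystander: amber jar with white cap, 56 mm diameter, 75 mm high, beyond the work area. Origin: centre of its underside.
- tweezers: Bystander: steel tweezers about 130 mm long lying on the bench beyond the work area. Origin: underside, near the middle.
- spacer1: One of four alike aluminium spacers, loose, 0.07 to 0.14 kg: body 42 (x) x 22 (y) x 36 mm high, with an upright grip tab on its middle 20 (x) x 10 (y) x 36 mm high (total height 72 mm). Grip the tab across its 20 mm (along the spacer's x), so that the fingers clear the tab of a neighbour 22 mm away. In the channel its x lies across the channel. Origin: centre of its underside; z up.
- spacer2: Another spacer, like spacer1.
- spacer3: Another spacer, like spacer1.
- spacer4: Another spacer, like spacer1.
Not all that is in view belongs to the job. What is shaped like the spacer2 but red is not meant.

How it is judged:
By the outcome, as a careful person would: the job done as asked, in the order asked, and still so for the second after the job is handed in, while the arm keeps its last pose, push and grip.
It also fails if it takes over 70 s, if anything falls off the work surface, if the arm or the gripper's body presses on something with over 40 N, if the wrist force passes 120 N, or if a joint passes its speed limit or range.

### The arm

A 6-joint arm with a two-finger parallel gripper is mounted at the origin on the work surface. World frame = base frame: x ahead of the robot, y to its left, z up, the work surface at z = 0. Lengths are in mm, angles in degrees, forces in N, time in s.
With the tool pointing down it reaches from about 300 to 950 mm from the base axis. Payload 3.1 kg.
Tool frame: the origin (TCP) lies at the very end of the fingers, on their centre line; the grasp point (between the pads) lies ctrl.grasp_offset behind it (ctrl.grasp_offset is the distance from the TCP to the grasp point, in mm); z points along the fingers, y is the line along which they close (so a half turn about z gives the same grasp; the last joint's range is limited). The gripper opens to 85 mm and grips with 20 to 120 N. Pads are 22 mm wide; open, the fingers measure 114 mm over their backs; the gripper's body (76 mm by 85 mm) begins 54 mm behind the grasp point. The pads swing forward as they close: fully open they stand 13 mm farther back than shut.
Start: joints at [-68.222, 17.653, 93.61, -0, 68.738, -3.994], TCP at [271.716, -562.852, 231.272] pointing down, gripper open.
Joint ranges: [-175.34, 175.34], [-45.06, 112.39], [2.9, 150.54], [-68.45, 248.45], [3.09, 151.38], [-168.51, 168.51]. Speed limits (degrees/s): [159.86, 159.86, 180, 180, 180, 180].

### API

Orientations are given as [roll, pitch, yaw] about the fixed x, y, z axes, in that order (R = Rz(yaw) Ry(pitch) Rx(roll)).
In Python, from station import ctrl gives the robot as it stands.
- The arm moves only by the tool play_rows, never from a script. Its argument "increments" is one flat list of numbers, 7 for each row, row after row: the closure, from 0 (fully open) to 1 (shut), then the shift along the world's x, y, z in mm, then the turn, a rotation vector about the world's x, y, z in rad. In form: [fingers, dx, dy, dz, wx, wy, wz, fingers, dx, dy, dz, wx, wy, wz, ...]. A call has 1 to 10 rows; each row shifts and turns the commanded pose from where the row before left it; what a row does not reach is not made up. A row lasts 1/8 s, in which the tool goes at most 62.5 mm and 10.7 degrees, less where a joint would pass 70% of its speed; a pose out of reach is approached as far as the arm can. A call with a gripper value outside its range is refused whole. The fingers move at their own pace and stop on an object; "grip_force" is the grip in N (left out, the last holds). Time passes only in rows, so rows that do not move let the fingers close. It gives the time, the measured TCP pose, the force, the opening and the grip force at its end, in the units of the state.
- ctrl.sense(): the state, without advancing time (a new reading comes with each control period).
- ctrl.read_camera(name): name is "scene" or "top" or "wrist"; returns the picture (420x560x3 uint8, red, green, blue); there is no depth.
- ctrl.camera_info(name): a dict with "fx", "fy", "cx", "cy" (pixels), "rvec" (rotation vector, rad) and "tvec" (3), from world to camera coordinates, as OpenCV has them. Camera axes: x right, y down, z forward; pixel columns grow to the right and rows downward; lengths in mm; the calibration is good to about 2 mm. A picture is of the moment at which its call begins: read the wrist's pose just before it. camera_info takes no time and is no camera call; for the wrist camera it gives the pose at the moment of the call.
- ctrl.job_done(): hands the job in; it is judged then, once.
Trained networks look in the newest picture that a camera, given by its name, has taken for a name from the list of things; names that differ only in an ending like _2 or _b are one class to them, and where a whole thing is asked for, a point or a joint stands for the part that bears it (a point fixed in the world has none). Each returns a list of dicts, best first, with "conf" (0 to 1); they miss things now and then, are a little off and sometimes report something else, mostly with a low value. They report only what shows in the picture. A call takes as long as a camera call. They do not tell look-alikes from the thing itself.
- ctrl.look_for(camera, query): "at" ([row, column] in pixels, amid what is visible of it).
- ctrl.silhouettes(camera, query): "region" (420x560 bool, what is visible of it) and "at" ([row, column] in pixels, amid what is visible of it).
The state is a dict: "t": time; "joint_positions": joint angles; "dq": joint speeds; "tau": joint torques, N m; "tcp_pos": TCP position; "tcp_rot": TCP orientation; "contact_force": force on the tool from outside, world axes, zero at the start; "ft_torque": the same for the moment, N m; "gripper_width": finger opening in mm; "grasp_force": force on a finger pad.
Only numpy, scipy, OpenCV 4.12 (cv2) and the standard library are available. Lean on these libraries where they do the work, as an engineer would, in place of code of your own. Each camera call takes 0.05 s, during which the arm holds its last target. There are 200 camera calls.

## Working session

There is one attempt and no reset: what is moved stays moved. The work goes in short steps, Python scripts to look and compute and a tool call to move; the robot and the scene stay as the last step left them, time stands still between calls to the robot, and variables do not carry over. Pictures are saved under pics/ and viewed, at most 10 in all, crops included, and the job is handed in when it is done.

Besides the shell and the picture viewer there is one more tool, called in YAML: its name, and indented under it one key for each argument. play_rows: Moves the arm, as the interface text tells. Its arguments: {"type":"object","properties":{"increments":{"type":"array","items":{"type":"number"}},"grip_force":{"type":"number"}},"required":["increments"]}

```bash
mkdir -p pics
cat > h.py <<'E'
import numpy as np, cv2
from station import ctrl
def cam(n):
    i=ctrl.camera_info(n); R=cv2.Rodrigues(np.array(i['rvec'],float))[0]; t=np.array(i['tvec'],float).ravel()
    return i,R,t
def ray(n,rc,z,c=None):
    i,R,t=c or cam(n); d=R.T@np.array([(rc[1]-i['cx'])/i['fx'],(rc[0]-i['cy'])/i['fy'],1]); o=-R.T@t
    return o+d*(z-o[2])/d[2]
def proj(n,P,c=None):
    i,R,t=c or cam(n); p=(R@np.atleast_2d(P).T).T+t
    return np.c_[p[:,1]/p[:,2]*i['fy']+i['cy'],p[:,0]/p[:,2]*i['fx']+i['cx']]
def save(n,f):
    im=ctrl.read_camera(n); cv2.imwrite(f'pics/{f}.png',im[...,::-1]); return im
E
python3 - <<'E'
from h import *
print(ctrl.sense(), ctrl.grasp_offset)
a=save('top','top1'); b=save('scene','scene1')
for n in('top','scene'):
    i,R,t=cam(n); print(n,i['fx'],(-R.T@t).round(),R.round(2).tolist())
for q,z in[('spacer1',72),('fixture',12),('end_stop',58),('block',52),('jaw',97),('tray',3),('vial',42)]:
    for r in ctrl.look_for('top',q): print(q,r['conf'],np.round(r['at']),ray('top',r['at'],z).round())
E
```

```text
{'t': 0.0, 'joint_positions': array([-6.82219470e+01,  1.77035160e+01,  9.36909046e+01,  3.49835288e-04,
        6.87370723e+01, -3.99427781e+00]), 'dq': array([0.00119819, 0.09065339, 0.02759655, 0.05206265, 0.03038508,
       0.06795389]), 'tau': array([ 1.65364549e-03, -4.15249586e+01, -2.76666480e+01, -3.89860099e-05,
        1.01812778e-02, -2.21622895e-05]), 'tcp_pos': array([ 271.40827633, -562.07194089,  230.04631364]), 'tcp_rot': array([-1.79868849e+02, -9.48430710e-03,  2.57721928e+01]), 'contact_force': array([-0.51392175, -0.21725265, -0.17019747]), 'ft_torque': array([ 0.01552738, -0.00156967, -0.04419231]), 'grasp_force': 0.0, 'gripper_width': 85.59999720739737} 18.700000000000003
top 468.4295662989274 [434.   6. 985.] [[-0.02, -1.0, -0.01], [-0.99, 0.02, -0.14], [0.14, 0.01, -0.99]]
scene 431.8913950737904 [1080.  128.  698.] [[-0.21, 0.98, -0.01], [0.75, 0.15, -0.65], [-0.63, -0.15, -0.76]]
spacer1 0.9 [206. 155.] [565. 261.  72.]
spacer1 0.85 [261. 193.] [457. 185.  72.]
spacer1 0.77 [157. 287.] [660.  -1.  72.]
spacer1 0.75 [202. 249.] [569.  76.  72.]
spacer1 0.68 [211. 178.] [555. 215.  72.]
spacer1 0.59 [203. 221.] [570. 131.  72.]
spacer1 0.59 [265. 295.] [445. -12.  72.]
fixture 0.74 [218. 363.] [ 541. -158.   12.]
end_stop 0.62 [217. 406.] [ 536. -235.   58.]
end_stop 0.36 [208. 341.] [ 556. -108.   58.]
block 0.66 [206. 220.] [567. 135.  52.]
block 0.62 [215. 387.] [ 541. -200.   52.]
jaw 0.66 [213. 341.] [ 541. -101.   97.]
tray 0.83 [208. 204.] [571. 177.   3.]
tray 0.65 [219. 365.] [ 538. -164.    3.]
vial 0.6 [218. 200.] [544. 178.  42.]
```

View pics/top1.png

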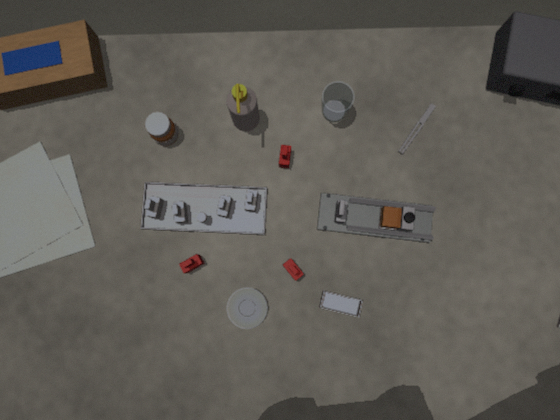

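View pics/scene1.png

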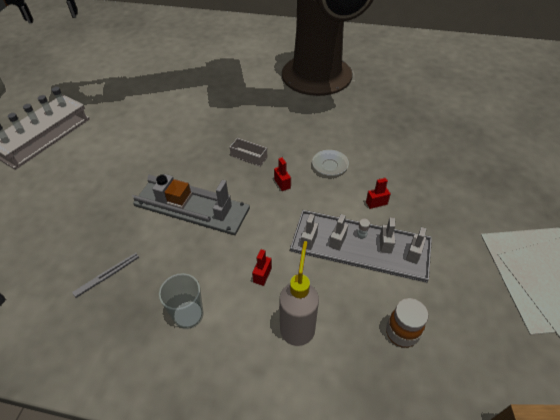

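Run:
```python
from h import *
ctrl.read_camera('top')
c=cam('top')
for q,z in[('fixture',12),('tray',12),('spacer1',72)]:
    for r in ctrl.silhouettes('top',q):
        ys,xs=np.nonzero(r['region'])
        if len(ys)<20: continue
        W=np.array([ray('top',(y,x),z,c)[:2] for y,x in zip(ys,xs)],np.float32)
        print(q,round(r['conf'],2),len(ys),cv2.minAreaRect(W),np.round(r['at']))
```

```text
fixture 0.91 3517 ((541.1686401367188, -183.523193359375), (240.7545623779297, 81.61592102050781), 81.6823959350586) [216. 363.]
fixture 0.59 106 ((547.3701782226562, 179.6317901611328), (23.344751358032227, 21.078203201293945), 88.83063507080078) [217. 199.]
tray 0.69 4268 ((568.4810180664062, 176.00767517089844), (260.1640930175781, 100.60700988769531), 86.16985321044922) [210. 211.]
spacer1 0.86 315 ((552.229248046875, 213.44290161132812), (42.49413299560547, 31.56631088256836), 0.705604076385498) [212. 179.]
spacer1 0.74 280 ((562.6978149414062, 125.0934066772461), (25.680540084838867, 44.35346603393555), 78.67180633544922) [207. 221.]
spacer1 0.71 289 ((452.17913818359375, 189.68408203125), (25.437719345092773, 44.721763610839844), 26.673954010009766) [261. 195.]
spacer1 0.61 241 ((660.719482421875, 4.1290740966796875), (21.501323699951172, 46.87548065185547), 80.97216033935547) [155. 281.]
spacer1 0.59 253 ((572.5791625976562, 72.29930114746094), (23.514097213745117, 43.4394416809082), 81.22699737548828) [203. 251.]
spacer1 0.59 360 ((563.51904296875, 265.57000732421875), (36.81980895996094, 43.29633712768555), 79.3038330078125) [208. 153.]
spacer1 0.52 211 ((437.15069580078125, -6.949235916137695), (39.07937240600586, 21.221494674682617), 38.7474479675293) [265. 295.]
```

play_rows:
  increments: [0,40,60,20,0,0,0.17,0,40,60,20,0,0,0.17,0,40,60,20,0,0,0.17,0,40,60,10,0,0,0.17,0,40,60,0,0,0,0.17,0,40,50,0,0,0,0.16,0,20,30,0,0,0,0,0,0,0,0,0,0,0]

```text
t: 1.65
tcp_pos: [501.2, -228.0, 290.1]
tcp_rot: [180.0, -0.0, 83.9]
contact_force: [0.5, -0.7, 0.4]
gripper_width: 85.8
grasp_force: 0.0
```

Run:
```python
from h import *
c=cam('wrist'); print(ctrl.sense()['tcp_pos'])
save('wrist','w1')
i,R,t=c; print(i['fx'],(-R.T@t).round(),R.round(2).tolist())
for q,z in[('fixture',12),('jaw',97),('block',52),('end_stop',58)]:
    for r in ctrl.silhouettes('wrist',q)[:2]:
        ys,xs=np.nonzero(r['region'])
        W=np.array([ray('wrist',(y,x),z,c)[:2] for y,x in zip(ys,xs)],np.float32)
        print(q,round(r['conf'],2),len(ys),cv2.minAreaRect(W),np.round(r['at']),(ys.min(),ys.max(),xs.min(),xs.max()))
```

```text
[ 501.23124147 -227.95663253  290.13949541]
355.71139078235274 [ 510. -149.  433.] [[0.99, -0.11, 0.0], [-0.1, -0.94, 0.31], [-0.03, -0.31, -0.95]]
fixture 0.84 12054 ((541.8368530273438, -187.11178588867188), (242.41697692871094, 79.93141174316406), 82.17192077636719) [ 93. 314.] (np.int64(9), np.int64(226), np.int64(279), np.int64(359))
fixture 0.18 1433 ((556.3297729492188, -104.65516662597656), (33.62742233276367, 49.38998031616211), 83.90968322753906) [ 47. 325.] (np.int64(31), np.int64(65), np.int64(300), np.int64(346))
jaw 0.73 1444 ((546.7849731445312, -112.9380874633789), (27.50916290283203, 39.23237991333008), 80.6795654296875) [ 44. 322.] (np.int64(30), np.int64(65), np.int64(299), np.int64(346))
block 0.72 1464 ((536.5391235351562, -207.92628479003906), (39.394588470458984, 43.16526794433594), 82.02870178222656) [148. 316.] (np.int64(132), np.int64(169), np.int64(295), np.int64(336))
end_stop 0.64 1067 ((533.5235595703125, -238.81442260742188), (29.401275634765625, 48.625282287597656), 77.8525390625) [182. 315.] (np.int64(165), np.int64(194), np.int64(293), np.int64(337))
```

View pics/w1.png

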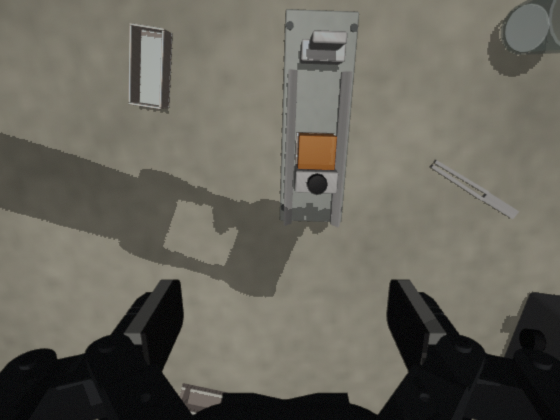

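play_rows:
  increments: [0,9,48,-6,0,0,0,0,9,48,-6,0,0,0,0,9,48,-6,0,0,0,0,9,48,-6,0,0,0,0,9,48,-6,0,0,0,0,9,48,-6,0,0,0,0,5,45,0,0,0,0,0,5,0,0,0,0,0.035,0,0,0,0,0,0,0]

```text
t: 3.02
tcp_pos: [564.3, 101.5, 253.9]
tcp_rot: [180.0, 0.0, 85.6]
contact_force: [0.5, 0.3, -0.4]
gripper_width: 85.7
grasp_force: 0.0
```

Run:
```python
from h import *
c=cam('wrist'); print(ctrl.sense()['tcp_pos'])
im=save('wrist','w2')
for r in ctrl.silhouettes('wrist','spacer1'):
        ys,xs=np.nonzero(r['region'])
        m=np.median(im[r['region']],0)
        W=np.array([ray('wrist',(y,x),39,c)[:2] for y,x in zip(ys,xs)],np.float32)
        print(round(r['conf'],2),len(ys),cv2.minAreaRect(W),np.round(r['at']),m,(ys.min(),ys.max(),xs.min(),xs.max()))
```

```text
[564.34062281 101.54260516 253.93186862]
0.81 726 ((448.80908203125, 2.563009262084961), (45.067039489746094, 26.173242568969727), 36.673606872558594) [268. 190.] [73. 13. 12.] (np.int64(252), np.int64(290), np.int64(169), np.int64(205))
0.76 1507 ((670.0399780273438, 4.112682342529297), (49.221683502197266, 54.172080993652344), 1.8525011539459229) [256. 390.] [82. 16. 14.] (np.int64(235), np.int64(277), np.int64(364), np.int64(409))
0.71 1211 ((580.8295288085938, 74.43502807617188), (37.10627746582031, 41.920753479003906), 85.48171997070312) [201. 300.] [141. 140. 135.] (np.int64(184), np.int64(218), np.int64(282), np.int64(322))
0.68 1348 ((559.2633056640625, 219.65771484375), (43.85228729248047, 25.191354751586914), 5.857970714569092) [ 53. 269.] [156.5 158.5 159. ] (np.int64(34), np.int64(69), np.int64(244), np.int64(292))
0.67 279 ((569.488525390625, 258.34832763671875), (6.269191265106201, 38.11562728881836), 85.61377716064453) [  4. 280.] [55. 54. 51.] (np.int64(0), np.int64(8), np.int64(255), np.int64(298))
0.65 1547 ((456.7263488769531, 195.6238250732422), (33.61940002441406, 45.61289978027344), 30.323963165283203) [ 86. 162.] [121.  28.  25.] (np.int64(62), np.int64(110), np.int64(137), np.int64(190))
0.55 1041 ((570.523193359375, 130.6971893310547), (25.32176971435547, 41.667694091796875), 77.2368392944336) [150. 288.] [161. 164. 163.] (np.int64(133), np.int64(163), np.int64(267), np.int64(309))
```

View pics/w2.png

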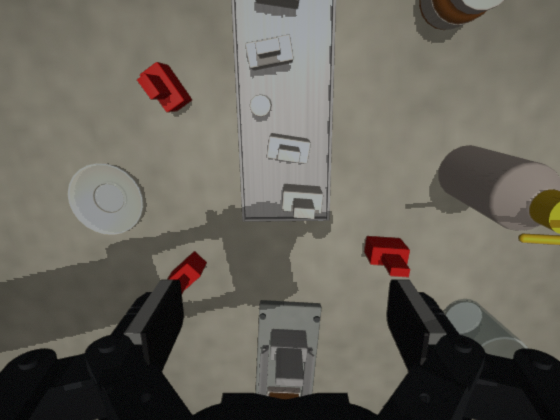

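```bash
cat >> h.py <<'E'
from scipy.optimize import minimize
def box(sx,sy,z0,z1,yc=0): return np.array([(a*sx/2,yc+b*sy/2,z) for a in(-1,1) for b in(-1,1) for z in(z0,z1)])
SP=[box(42,22,3,39),box(20,10,39,75)]
def render(p,boxes,c,n):
    m=np.zeros((420,560),np.float32); a=np.radians(p[2]); M=np.array([[np.cos(a),-np.sin(a),0],[np.sin(a),np.cos(a),0],[0,0,1]])
    big=np.zeros((1680,2240),np.uint8)
    for b in boxes:
        q=proj(n,b@M.T+[p[0],p[1],0],c)[:,::-1]*4+1.5
        cv2.fillConvexPoly(big,cv2.convexHull(q.round().astype(np.int32)),1)
    return cv2.resize(big.astype(np.float32),(560,420),interpolation=cv2.INTER_AREA)
def fit(region,p0,c,n='wrist',boxes=SP):
    g=region.astype(np.float32)
    f=lambda p:1-np.minimum(g,render(p,boxes,c,n)).sum()/np.maximum(g,render(p,boxes,c,n)).sum()
    best=None
    for y in(-8,0,8):
        s=np.array([p0[0],p0[1],p0[2]+y]); S=np.array([s,s+[6,0,0],s+[0,6,0],s+[0,0,6]])
        r=minimize(f,s,method='Nelder-Mead',options=dict(initial_simplex=S,xatol=.1,fatol=1e-4))
        if best is None or r.fun<best.fun: best=r
    return best.x.round(1),round(1-best.fun,3)
E
python3 - <<'E'
from h import *
c=cam('wrist'); ctrl.read_camera('wrist')
for r in ctrl.silhouettes('wrist','spacer1'):
    P=ray('wrist',r['at'],45,c)
    if 540<P[0]<610 and P[1]<240 and P[1]>50: print(r['at'],r['conf'],fit(r['region'],[P[0],P[1],-4],c))
E
```

```text
[53.3, 269.5] 0.82 (array([559.3, 221. ,   6.6]), np.float64(0.955))
[198.5, 302.3] 0.78 (array([580.3,  73. , -11.3]), np.float64(0.919))
[149.7, 287.5] 0.61 (array([570.2, 128.9, -13.3]), np.float64(0.933))
```

play_rows:
  increments: [0,8,-14,-30,0,0,-0.115,0,8,-15,-40,0,0,0,0,0,0,-45,0,0,0,0,0,0,-45,0,0,0,0,0,0,-35,0,0,0,0,0,0,-14,0,0,0,1,0,0,0,0,0,0,1,0,0,0,0,0,0,1,0,0,0,0,0,0,1,0,0,0,0,0,0]
  grip_force: 50

```text
t: 4.47
tcp_pos: [581.2, 73.9, 46.6]
tcp_rot: [179.8, -0.0, 79.1]
contact_force: [-0.7, 0.5, 2.6]
gripper_width: 19.0
grasp_force: 49.0
```

play_rows:
  increments: [1,0,0,30,0,0,0,1,0,0,40,0,0,0,1,0,-30,40,0,0,0,1,0,0,0,0,0,0]

```text
t: 4.97
tcp_pos: [583.5, 42.5, 159.6]
tcp_rot: [179.5, -0.1, 79.0]
contact_force: [0.2, -0.4, -0.2]
gripper_width: 19.0
grasp_force: 49.1
```

Run:
```python
from h import *
c=cam('wrist'); s=ctrl.sense(); print(s['tcp_pos'],s['tcp_rot'],s['gripper_width'],s['contact_force'])
im=save('wrist','w3')
```

```text
[583.48080741  42.54119822 159.60601207] [ 1.79465911e+02 -7.55534795e-02  7.89629240e+01] 18.96230889975224 [ 0.23578946 -0.44446979 -0.19590397]
```

View pics/w3.png

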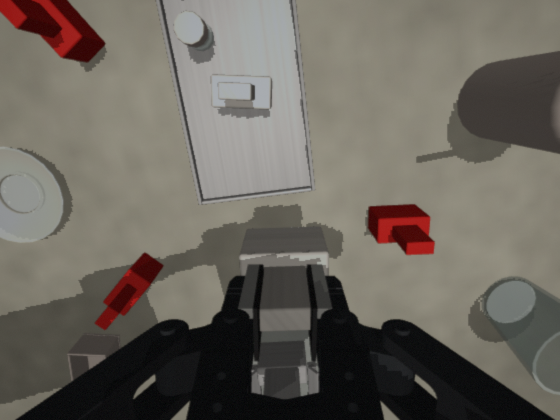

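Run:
```python
from h import *
ctrl.read_camera('top'); c=cam('top')
FX=[box(78,236,0,12,10),box(66,176,12,29,-20),box(44,20,12,48,85),box(30,10,48,97,90)]
r=ctrl.silhouettes('top','fixture')[0]
F=fit(r['region'],[540,-195,-8],c,'top',FX); print(F)
for r in ctrl.silhouettes('top','block')[:2]:
    print(r['conf'],r['at'],fit(r['region'],[536,-208,-8],c,'top',[box(44,36,12,52)]))
cw=cam('wrist')
for rc in[(250,243),(250,328),(262,285),(229,243),(229,326)]: print(ray('wrist',rc,152,cw).round(1))
```

```text
(array([ 540. , -191.3,   -8.5]), np.float64(0.784))
0.95 [216.4, 389.9] (array([ 537.4, -206.8,   -6.4]), np.float64(0.934))
[563.5  62.2 152. ]
[600.5  55.1 152. ]
[580.7  53.  152. ]
[565.8  71.9 152. ]
[601.1  65.1 152. ]
```

play_rows:
  increments: [1,-8,-44,15,0,0,0.052,1,-8,-44,0,0,0,0,1,-8,-44,0,0,0,0,1,-8,-44,0,0,0,0,1,-8,-43,0,0,0,0,1,0,0,0,0,0,0,1,0,0,0,0,0,0]

```text
t: 6.05
tcp_pos: [539.2, -174.1, 168.4]
tcp_rot: [-179.8, -0.1, 82.0]
contact_force: [-0.1, 0.6, -0.5]
gripper_width: 19.4
grasp_force: 48.9
```

Run:
```python
from h import *
c=cam('wrist'); s=ctrl.sense(); print(s['tcp_pos'],s['tcp_rot'])
im=save('wrist','w4'); cv2.imwrite('pics/w4c.png',cv2.resize(im[60:400,150:430,::-1],None,fx=1.75,fy=1.75))
```

```text
[ 539.15803953 -174.13167709  168.42113149] [-1.79836257e+02 -8.77044123e-02  8.20217044e+01]
```

View pics/w4.png

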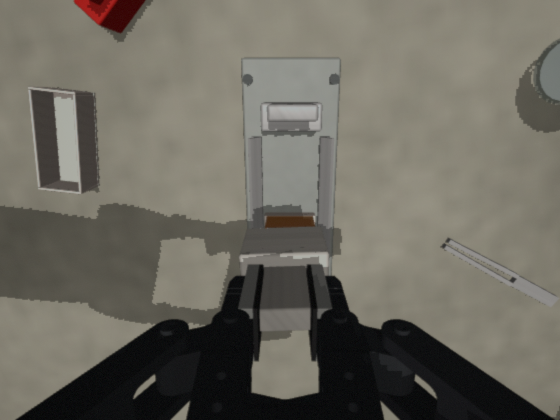

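Run:
```python
from h import *
c=cam('wrist')
A,B=ray('wrist',(58,242),12,c),ray('wrist',(58.5,339.5),12,c)
print(A,B,np.hypot(*(B-A)[:2]),np.degrees(np.arctan2(*(B-A)[1::-1])))
m=(A+B)/2; a=np.radians(-8.2); yd=np.array([-np.sin(a),np.cos(a),0]); xd=np.array([np.cos(a),np.sin(a),0])
O=m-128*yd; print('origin',O)
im=ctrl.read_camera('wrist').astype(int)
print([(r,*im[r,290]) for r in range(92,136,1)]); print([(r,*im[r,290]) for r in range(208,240)])
for r in ctrl.silhouettes('wrist','jaw')[:1]:
    ys,xs=np.nonzero(r['region']); print(ys.min(),ys.max(),xs.min(),xs.max())
for q,z in((217,12),(217,16)): print(z,(ray('wrist',(q,290),z,c)-O)@np.c_[xd,yd])
P=lambda x,y,z:proj('wrist',[O+x*xd+y*yd+[0,0,z-12]],c).round(1).tolist()
print(P(0,75,48.5),P(0,95,97),P(0,85,97),P(-39,128,12),P(-24,68,12),P(-31,68,29))
```

```text
[521.37761274 -62.64888938  12.        ] [596.32065571 -73.42638474  12.        ] 75.71402840463718 -8.183550329512666
origin [ 540.59263071 -194.72899462   12.        ]
[(92, np.int64(147), np.int64(149), np.int64(142)), (93, np.int64(146), np.int64(148), np.int64(142)), (94, np.int64(145), np.int64(148), np.int64(141)), (95, np.int64(145), np.int64(148), np.int64(142)), (96, np.int64(145), np.int64(148), np.int64(141)), (97, np.int64(145), np.int64(148), np.int64(141)), (98, np.int64(146), np.int64(148), np.int64(141)), (99, np.int64(145), np.int64(148), np.int64(141)), (100, np.int64(144), np.int64(147), np.int64(140)), (101, np.int64(137), np.int64(139), np.int64(133)), (102, np.int64(102), np.int64(103), np.int64(98)), (103, np.int64(72), np.int64(71), np.int64(68)), (104, np.int64(82), np.int64(79), np.int64(78)), (105, np.int64(121), np.int64(119), np.int64(117)), (106, np.int64(149), np.int64(148), np.int64(145)), (107, np.int64(166), np.int64(166), np.int64(164)), (108, np.int64(173), np.int64(176), np.int64(177)), (109, np.int64(174), np.int64(178), np.int64(176)), (110, np
[... 2373 characters left out ...]
4(82), np.int64(79), np.int64(75)), (230, np.int64(83), np.int64(80), np.int64(76)), (231, np.int64(82), np.int64(80), np.int64(76)), (232, np.int64(81), np.int64(78), np.int64(75)), (233, np.int64(80), np.int64(77), np.int64(73)), (234, np.int64(80), np.int64(78), np.int64(74)), (235, np.int64(79), np.int64(76), np.int64(72)), (236, np.int64(79), np.int64(76), np.int64(71)), (237, np.int64(79), np.int64(76), np.int64(72)), (238, np.int64(81), np.int64(78), np.int64(74)), (239, np.int64(83), np.int64(80), np.int64(75))]
103 132 259 321
12 [ 0.71366694 -2.25089782]
16 [ 0.65362478 -0.8856826 ]
[[132.5, 290.7]] [[105.3, 292.1]] [[123.1, 291.9]] [[58.0, 240.5]] [[136.6, 261.0]] [[138.9, 250.7]]
```

play_rows:
  increments: [1,4.5,-3,-30,0,0,0,1,0,0,-35,0,0,0,1,0,0,-25,0,0,0,1,0,0,0,0,0,0,1,0,0,0,0,0,0]

```text
t: 6.82
tcp_pos: [545.5, -177.8, 80.9]
tcp_rot: [179.9, 0.0, 82.1]
contact_force: [1.1, -0.4, -0.1]
gripper_width: 19.0
grasp_force: 49.0
```

play_rows:
  increments: [1,-2.3,0.5,-8,0,0,0,1,0,0,-8,0,0,0,1,0,0,-6,0,0,0,1,0,0,-2,0,0,0,1,0,0,0,0,0,0]

```text
t: 7.45
tcp_pos: [542.3, -177.8, 55.9]
tcp_rot: [180.0, 0.0, 82.0]
contact_force: [0.8, 0.4, -1.0]
gripper_width: 19.1
grasp_force: 49.1
```

play_rows:
  increments: [1,-0.2,-1.5,0,0,0,0,1,-0.2,-1.5,0,0,0,0,1,0,0,0,0,0,0]

```text
t: 7.82
tcp_pos: [541.8, -180.8, 56.0]
tcp_rot: [180.0, -0.0, 82.0]
contact_force: [-0.6, -0.0, -0.1]
gripper_width: 19.2
grasp_force: 49.0
```

play_rows:
  increments: [1,-0.2,-1.5,0,0,0,0,1,0,0,0,0,0,0]

```text
t: 8.07
tcp_pos: [541.7, -181.2, 56.0]
tcp_rot: [-180.0, -0.1, 82.0]
contact_force: [1.5, 4.4, 1.7]
gripper_width: 19.3
grasp_force: 49.2
```

play_rows:
  increments: [1,-0.2,-1.5,0,0,0,0,1,0,0,0,0,0,0]

```text
t: 8.32
tcp_pos: [541.8, -181.4, 56.1]
tcp_rot: [-180.0, -0.2, 81.9]
contact_force: [1.2, 8.4, 1.6]
gripper_width: 19.1
grasp_force: 49.4
```

play_rows:
  increments: [1,0,0,-0.8,0,0,0,1,0,0,0,0,0,0]

```text
t: 8.57
tcp_pos: [541.8, -181.4, 55.7]
tcp_rot: [-180.0, -0.2, 81.9]
contact_force: [1.0, 9.0, 4.1]
gripper_width: 18.8
grasp_force: 49.7
```

play_rows:
  increments: [1,0.3,2,0,0,0,0,1,0,0,0,0,0,0,0,0,0,0,0,0,0,0,0,0,0,0,0,0,0,0,0,0,0,0,0,0,0,0,20,0,0,0,0,0,0,40,0,0,0,0,0,0,45,0,0,0,0,0,0,20,0,0,0,0,0,0,0,0,0,0]

```text
t: 9.82
tcp_pos: [543.8, -182.7, 184.0]
tcp_rot: [179.6, 0.1, 82.0]
contact_force: [0.9, -0.3, -0.2]
gripper_width: 85.8
grasp_force: 0.0
```

play_rows:
  increments: [0,4,45,0,0,0,-0.03,0,4,45,0,0,0,-0.03,0,4,45,0,0,0,-0.033,0,4,45,0,0,0,0,0,4,45,0,0,0,0,0,4,45,0,0,0,0,0,2,42,0,0,0,0,0,0,0,-35,0,0,0,0,0,0,-35,0,0,0,0,0,0,0,0,0,0]

```text
t: 11.08
tcp_pos: [563.5, 129.8, 105.9]
tcp_rot: [-179.5, 0.2, 76.7]
contact_force: [-0.2, -0.5, 0.1]
gripper_width: 85.4
grasp_force: 0.0
```

play_rows:
  increments: [0,6.5,-1,-20,0,0,0,0,0,0,-25,0,0,0,0,0,0,-15,0,0,0,0,0,0,0,0,0,0,1,0,0,0,0,0,0,1,0,0,0,0,0,0,1,0,0,0,0,0,0,1,0,0,0,0,0,0]
  grip_force: 50

```text
t: 12.08
tcp_pos: [574.2, 129.3, 50.5]
tcp_rot: [180.0, -0.0, 76.7]
contact_force: [-1.4, 0.6, 1.7]
gripper_width: 18.9
grasp_force: 51.8
```

play_rows:
  increments: [1,0,0,35,0,0,0,1,0,0,45,0,0,0,1,-4,-30,45,0,0,0.03,1,-4,-42,0,0,0,0.03,1,-4,-42,0,0,0,0.03,1,-4,-42,0,0,0,0,1,-4,-42,0,0,0,0,1,-4,-42,0,0,0,0,1,-4,-41,0,0,0,0,1,0,0,0,0,0,0]

```text
t: 13.32
tcp_pos: [545.7, -154.3, 175.0]
tcp_rot: [-180.0, 0.0, 81.6]
contact_force: [0.1, 0.9, -1.7]
gripper_width: 18.8
grasp_force: 51.3
```

Check the grasp and the first spacer.

Run:
```python
from h import *
s=ctrl.sense(); print(s['tcp_pos'],s['tcp_rot'])
save('wrist','w5')
```

```text
[ 545.67717752 -154.31625158  174.97929613] [-1.79996723e+02  4.14657735e-02  8.16423030e+01]
```

View pics/w5.png

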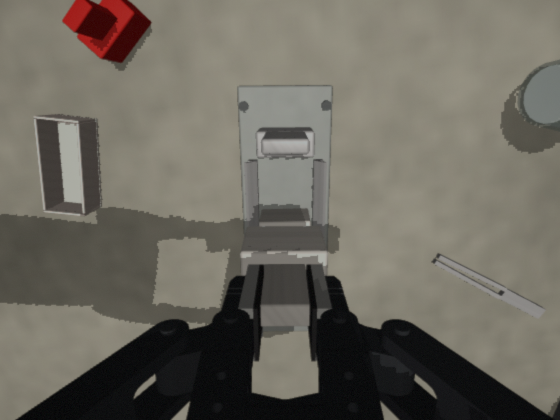

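play_rows:
  increments: [1,0,0,-35,0,0,0,1,0,0,-35,0,0,0,1,0,0,-20,0,0,0,1,0,0,0,0,0,0,1,0,0,0,0,0,0]

```text
t: 14.0
tcp_pos: [547.0, -151.1, 85.9]
tcp_rot: [179.9, 0.0, 81.9]
contact_force: [-0.1, 0.3, -1.2]
gripper_width: 19.1
grasp_force: 51.2
```

play_rows:
  increments: [1,0,0,-9,0,0,0,1,0,0,-9,0,0,0,1,0,0,-6,0,0,0,1,0,0,-1.5,0,0,0,1,0,0,0,0,0,0]

```text
t: 14.62
tcp_pos: [546.3, -151.8, 59.7]
tcp_rot: [180.0, 0.0, 81.9]
contact_force: [-0.2, 0.4, -1.6]
gripper_width: 18.5
grasp_force: 51.4
```

play_rows:
  increments: [1,-0.3,-2,0,0,0,0,1,-0.3,-2,0,0,0,0,1,-0.3,-2,0,0,0,0,1,0,0,0,0,0,0]

```text
t: 15.12
tcp_pos: [545.3, -157.9, 59.7]
tcp_rot: [180.0, 0.0, 81.8]
contact_force: [0.4, -0.5, -1.4]
gripper_width: 18.7
grasp_force: 51.4
```

play_rows:
  increments: [1,-0.2,-1.5,0,0,0,0,1,0,0,0,0,0,0]

```text
t: 15.38
tcp_pos: [545.3, -159.2, 59.7]
tcp_rot: [180.0, -0.0, 81.9]
contact_force: [0.6, 0.5, -1.0]
gripper_width: 18.6
grasp_force: 51.3
```

play_rows:
  increments: [1,-0.2,-1.5,0,0,0,0,1,0,0,0,0,0,0]

```text
t: 15.62
tcp_pos: [545.2, -159.4, 59.7]
tcp_rot: [180.0, -0.1, 81.8]
contact_force: [1.0, 4.9, -0.3]
gripper_width: 18.9
grasp_force: 51.4
```

play_rows:
  increments: [1,0,0,-0.8,0,0,0,1,0,0,0,0,0,0]

```text
t: 15.88
tcp_pos: [545.3, -159.4, 59.5]
tcp_rot: [-180.0, -0.1, 81.8]
contact_force: [-0.8, 5.7, 3.0]
gripper_width: 18.9
grasp_force: 51.8
```

play_rows:
  increments: [1,0.3,1.8,0,0,0,0,1,0,0,0,0,0,0,0,0,0,0,0,0,0,0,0,0,0,0,0,0,0,0,0,0,0,0,0,0,0,0,20,0,0,0,0,0,0,40,0,0,0,0,0,0,35,0,0,0,1,7,45,0,0,0,0,1,7,45,0,0,0,0]

```text
t: 17.12
tcp_pos: [560.6, -68.7, 156.6]
tcp_rot: [179.8, 0.0, 81.8]
contact_force: [0.4, 0.2, 0.1]
gripper_width: 51.7
grasp_force: 0.0
```

play_rows:
  increments: [1,0,0,0,0,0,0,1,0,0,0,0,0,0,1,0,0,0,0,0,0]

```text
t: 17.5
tcp_pos: [559.2, -69.9, 154.3]
tcp_rot: [180.0, 0.0, 81.8]
contact_force: [0.5, 0.2, -0.1]
gripper_width: -0.1
grasp_force: 0.0
```

play_rows:
  increments: [1,0,2,-35,0,0,0,1,0,0,-35,0,0,0,1,0,0,-21,0,0,0,1,0,0,0,0,0,0,1,-0.7,-5,0,0,0,0,1,-0.7,-5,0,0,0,0,1,-0.7,-5,0,0,0,0,1,0,0,0,0,0,0]

```text
t: 18.5
tcp_pos: [557.4, -82.5, 63.5]
tcp_rot: [179.9, 0.0, 81.8]
contact_force: [0.5, 1.0, -0.2]
gripper_width: -0.4
grasp_force: 0.0
```

Run:
```python
from h import *
s=ctrl.sense(); print(s['tcp_pos'],s['contact_force'])
im=save('scene','s2'); cv2.imwrite('pics/s2c.png',cv2.resize(im[120:270,90:290,::-1],None,fx=3,fy=3))
```

```text
[557.43857286 -82.50836567  63.51318097] [ 0.45523335  1.00589327 -0.22773442]
```

View pics/s2c.png

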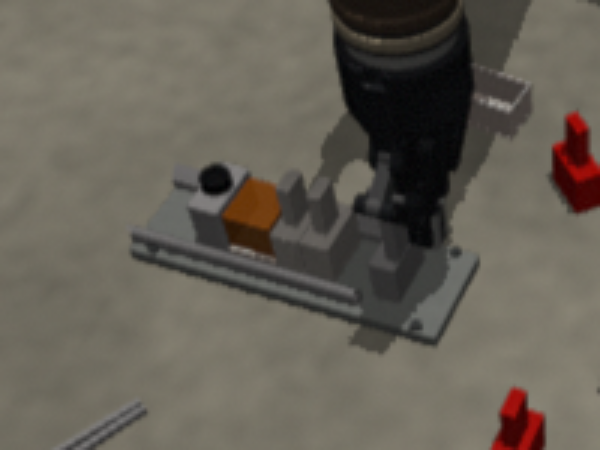

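play_rows:
  increments: [1,-0.6,-4,0,0,0,0,1,-0.6,-4,0,0,0,0,1,-0.6,-4,0,0,0,0,1,0,0,0,0,0,0]

```text
t: 19.05
tcp_pos: [555.3, -93.8, 62.9]
tcp_rot: [-180.0, -0.0, 81.8]
contact_force: [0.6, 2.6, 0.6]
gripper_width: -0.4
grasp_force: 1.3
```

play_rows:
  increments: [1,-0.6,-4,0,0,0,0,1,-0.6,-4,0,0,0,0,1,-0.6,-4,0,0,0,0,1,-0.4,-3,0,0,0,0,1,0,0,0,0,0,0]

```text
t: 19.68
tcp_pos: [553.2, -109.1, 62.9]
tcp_rot: [180.0, -0.0, 81.8]
contact_force: [-0.1, 4.0, 0.9]
gripper_width: 0.2
grasp_force: 2.3
```

play_rows:
  increments: [1,-0.4,-3,0,0,0,0,1,-0.4,-3,0,0,0,0,1,0,0,0,0,0,0]

```text
t: 20.05
tcp_pos: [552.4, -114.8, 62.9]
tcp_rot: [180.0, -0.0, 81.8]
contact_force: [1.0, 4.1, 0.6]
gripper_width: -0.2
grasp_force: 2.6
```

play_rows:
  increments: [1,-0.3,-2,0,0,0,0,1,0,0,0,0,0,0]

```text
t: 20.3
tcp_pos: [552.1, -116.6, 62.9]
tcp_rot: [180.0, -0.0, 81.8]
contact_force: [1.9, 5.7, 0.5]
gripper_width: 0.2
grasp_force: 2.7
```

play_rows:
  increments: [1,-0.3,-2,0,0,0,0,1,0,0,0,0,0,0]

```text
t: 20.55
tcp_pos: [551.9, -118.4, 62.9]
tcp_rot: [180.0, -0.1, 81.8]
contact_force: [1.9, 5.5, 0.2]
gripper_width: 0.5
grasp_force: 3.0
```

play_rows:
  increments: [1,-0.2,-1.5,0,0,0,0,1,0,0,0,0,0,0]

```text
t: 20.8
tcp_pos: [551.9, -118.4, 62.9]
tcp_rot: [180.0, -0.2, 81.8]
contact_force: [2.3, 10.2, 1.9]
gripper_width: 0.2
grasp_force: 5.2
```

play_rows:
  increments: [1,-0.2,-1.5,0,0,0,0,1,0,0,0,0,0,0]

```text
t: 21.05
tcp_pos: [551.9, -118.5, 63.0]
tcp_rot: [180.0, -0.3, 81.7]
contact_force: [3.3, 13.8, 2.7]
gripper_width: -0.6
grasp_force: 7.5
```

play_rows:
  increments: [1,-0.2,-1.5,0,0,0,0,1,0,0,0,0,0,0]

```text
t: 21.3
tcp_pos: [551.9, -118.5, 63.0]
tcp_rot: [-180.0, -0.5, 81.7]
contact_force: [4.5, 18.0, 2.8]
gripper_width: -0.2
grasp_force: 9.7
```

Run:
```python
from h import *
c=cam('scene'); s=ctrl.sense(); print(s['tcp_pos'],s['contact_force'])
im=save('scene','s3'); cv2.imwrite('pics/s3c.png',cv2.resize(im[160:230,130:240,::-1],None,fx=7,fy=7,interpolation=cv2.INTER_CUBIC))
O=np.array([540.6,-194.7,0]); a=np.radians(-8.2); yd=np.array([-np.sin(a),np.cos(a),0]); xd=np.array([np.cos(a),np.sin(a),0])
for y in(24,46,75-29,75-32,75): print(y,((proj('scene',[O+22*xd+y*yd+[0,0,48]],c)-[160,130])*7).round())
```

```text
[ 551.86542588 -118.4737824    62.97199614] [ 4.45391942 18.00086538  2.76693716]
24 [[286. 402.]]
46 [[306. 470.]]
46 [[306. 470.]]
43 [[303. 461.]]
75 [[332. 563.]]
```

View pics/s3c.png

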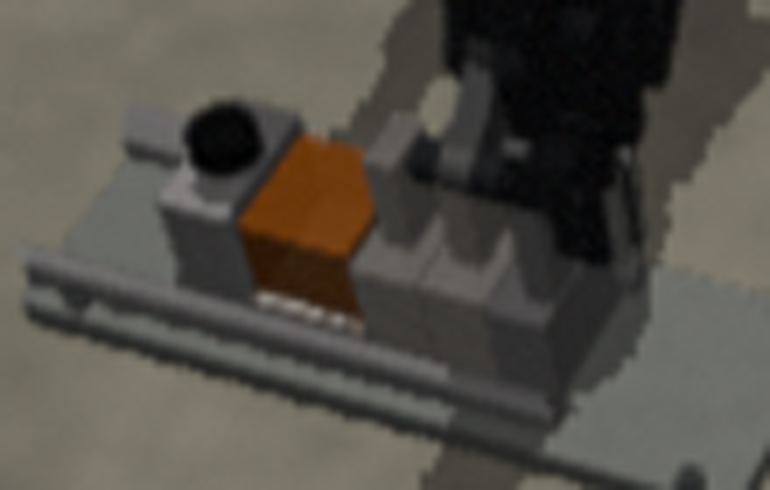

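play_rows:
  increments: [1,-0.3,-2.5,0,0,0,0,1,0,0,0,0,0,0,1,0,0,0,0,0,0,1,0,0,0,0,0,0,1,0,0,0,0,0,0]

```text
t: 21.98
tcp_pos: [551.9, -118.5, 63.1]
tcp_rot: [-180.0, -0.7, 81.7]
contact_force: [5.6, 26.1, 2.7]
gripper_width: -0.1
grasp_force: 13.2
```

```bash
python3 -c "
from station import ctrl
print(ctrl.job_done())"
```

```text
the job is handed in; nothing more can be done
None
```

I filled the gap with two spacers, and the arm is holding the jaw with a steady push of about 26 N, pinching the block and both spacers against the end stop. The jaw stopped firmly short of its hard stop by my estimate (about 3 mm, close to my measuring error), and the last picture shows no gap in the stack. The job was handed in at about 22 s.

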